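# Hold the lathe's magnifier level over its post

## Task

I am refitting the magnifier to the polishing lathe: first make the lathe safe by turning the speed knob on its control box counter-clockwise all the way back to its zero stop, then lift the magnifier by its arm at the balance point and carry it level over to the lathe. Finish while holding it there, still and level, with its hub straight above the lathe's post, about 25 mm clear of the post's top, and its lens out over the buff, so that I can wipe the post before it is lowered: do not set it down or let go. Do not knock the lathe with it, leave the speed knob at zero, and leave the tray, the jar and the brush where they are.

Things in the scene. Friction and masses are not known exactly. Their poses are not given: they have to be found in the camera images.
- lathe: Bench polishing lathe, fixed: white motor, 112 mm diameter, 222 mm long, lying along own y on a 190 x 230 mm base plate, its top 171 mm above the bench. A tapered spindle with a grey 76 mm polishing buff sticks out at the -y end; a steel post stands on the plate at the -x side. Origin: on the bench under the motor; pose varies, yaw within 0.25 rad.
- post_top (a point): Centre of the top of the lathe's upright post, 220 mm above the bench. The post ends in a plain steel pin of 20 mm diameter and 40 mm length above a 40 mm wide shoulder collar; the magnifier's hub is made to drop onto this pin. Axes parallel to the lathe's; it lies at (-85, 66, 220) mm in the lathe's frame.
- buff_top (a point): Highest point of the buff (polishing wheel), 153 mm above the bench, on the spindle side of the lathe, 270 mm horizontally from the post; at (0, -190, 153) mm in the lathe's frame. The lens belongs above this point.
- control: The lathe's speed control box, grey, 90 (x) x 100 (y) mm, top face 51 mm above the bench, fixed; black pointer knob in the middle of the top, with a ring of black dial marks. Origin: centre of the underside.
- speed_knob (a joint): Angle of the speed knob, rad: 0 at the zero stop (pointer at the thick long mark, at seven o'clock as seen from the robot), growing clockwise seen from above up to 5.24 at the far stop. Starts between 1.0 and 2.6. Turns about the vertical with light friction (0.04 N m) and stays where it is left; it is stopped firmly at 0.
- knob_grip (a point): On the knob's axis, at the height to grip, 74 mm above the bench. The knob is a 48 mm disc, 8 mm high, carrying an upright bar 44 mm long, 13 mm wide, whose top is 84 mm and foot 58 mm above the bench. Own x runs along the bar to the pointer end (white line), turning with the knob.
- magnifier: Magnifier lying flat on the bench, 0.37 to 0.55 kg: aluminium hub (36 mm outside, 24 mm bore, 42 mm high, clamp screw to 42 mm behind it), straight arm 12 mm wide along own +x to 228 mm, 12 to 30 mm above the underside, and a heavy glass lens in a grey frame (90 mm along the arm, 130 across, 24 high). Origin: centre of the hub's bore at its underside; x towards the lens, z up.
- balance_point (a point): The balance point (over the centre of mass), on the arm's centre line at half its height: 180 mm from the hub's axis along the arm, 45 mm before the lens frame, 21 mm above the magnifier's underside. Well nearer the lens than the middle of the arm. Axes those of the magnifier.
- lens_centre (a point): Centre of the lens, 270 mm from the hub's axis along the arm, 14 mm above the magnifier's underside.
- mould_tray: Bystander: grey tray, 90 x 130 x 30 mm, with ear moulds, loose. Origin: centre of the underside.
- paste_jar: Bystander: amber glass jar with a black cap, 58 mm diameter, 55 mm high, loose. Origin: centre of the underside.
- bench_brush: Bystander: bench brush lying on the bench, loose. Origin: centre of the underside.
There are look-alikes about, which are no part of the job. What is shaped like the control but green or red is not meant.

How it is judged:
By the outcome, as a careful person would: the job done as asked, in the order asked, and still so for the second after the job is handed in, while the arm keeps its last pose, push and grip.
It also fails if it takes over 64 s, if anything falls off the work surface, if the arm or the gripper's body presses on something with over 40 N, if the wrist force passes 120 N, or if a joint passes its speed limit or range.

## Robot

A 7-joint arm with a two-finger parallel gripper is mounted at the origin on the work surface. World frame = base frame: x ahead of the robot, y to its left, z up, the work surface at z = 0. Lengths are in m, angles in rad, forces in N, time in s.
With the tool pointing down it reaches from about 0.4 to 0.85 m from the base axis. Payload 10.4 kg.
Tool frame: the origin (TCP) lies at the very end of the fingers, on their centre line; the grasp point (between the pads) lies 19 mm behind it; z points along the fingers, y is the line along which they close (so a half turn about z gives the same grasp; the last joint's range is limited). The gripper opens to 85 mm and grips with 20 to 120 N. Pads are 22 mm wide; open, the fingers measure 114 mm over their backs; the gripper's body (76 mm by 85 mm) begins 54 mm behind the grasp point. The pads swing forward as they close: fully open they stand 13 mm farther back than shut.
Start: joints at [-1.135, 0.332, -0.065, 1.46, 0.022, 1.35, -0.088], TCP at [0.277, 0.56, 0.201] pointing down, gripper open.
Joint ranges: [-2.6, 2.6], [-0.5, 2.12], [-1.47, 1.34], [0.16, 2.42], [-1.27, 4.41], [0.06, 2.06], [-2.6, 2.6]. Speed limits (rad/s): [2.22, 2.22, 2.79, 2.79, 3.14, 3.14, 3.14].

## Interface

Orientations are given as a unit quaternion [x, y, z, w].
In Python, from workcell import manip, vision, order gives the robot as it stands. The module is installed in compiled form; this text tells all that it offers.
- The arm moves only by the tool move_arm, never from a script. Its argument "motion" is a list of rows, each a list of 3 entries, a list of its own where there are three numbers: the shift along the tool's x, y, z scaled (see below), then the turn, a rotation vector about the tool's x, y, z scaled (see below), then the opening, from -1 (shut) to 1 (fully open). In form: [[[dx, dy, dz], [wx, wy, wz], hand], ...]. A call has 1 to 12 rows; each row shifts and turns the commanded pose from where the row before left it, along the tool's axes as they then stand; what a row does not reach is not made up. The controller multiplies each number of a shift by 0.75 m and each number of a turn by pi/4 rad. A row lasts 1/10 s, in which the tool goes at most 50 mm and 8.59 degrees, less where a joint would pass 70% of its speed; a pose out of reach is approached as far as the arm can. A call with a number of a shift or a turn outside -1 to 1 is refused whole. A call with a gripper value outside its range is refused whole. The fingers move at their own pace and stop on an object; "newtons" is the grip in N (left out, the last holds). Time passes only in rows, so rows that do not move let the fingers close. It gives the time, the measured TCP pose, the force, the opening and the grip force at its end, in the units of the state.
- manip.get_obs(): the state, without advancing time (a new reading comes with each control period).
- vision.camera(name): name is "scene" or "top"; returns a dict with "pixels" (384x512x3 uint8, red, green, blue), "fx", "fy", "cx", "cy" (pixels), "R" (3x3) and "t" (3): a world point X has camera coordinates R X + t. Camera axes: x right, y down, z forward; pixel columns grow to the right and rows downward; lengths in m; the calibration is good to about 2 mm. A picture is of the moment at which its call begins. There is no depth.
- order.hand_in(): hands the job in; it is judged then, once.
The state is a dict: "clock": time; "joint_pos": joint angles; "joint_velocities": joint speeds; "tau": joint torques, N m; "position": TCP position; "ee_rot": TCP orientation; "ft_force": force on the tool from outside, world axes, zero at the start; "torque": the same for the moment, N m; "grip_width": opening from 0.0 (shut) to 1.0 (fully open); "grasp_force": force on a finger pad.
Only numpy, scipy, OpenCV 4.12 (cv2) and the standard library are available. Lean on these libraries where they do the work, as an engineer would, in place of code of your own. Each camera call takes 0.05 s, during which the arm holds its last target. There are 200 camera calls.

## Working session

There is one attempt and no reset: what is moved stays moved. The work goes in short steps, Python scripts to look and compute and a tool call to move; the robot and the scene stay as the last step left them, time stands still between calls to the robot, and variables do not carry over. Pictures are saved under pics/ and viewed, at most 10 in all, crops included, and the job is handed in when it is done.

Besides the shell and the picture viewer there is one more tool, called after "Emit:" as name(argument=value, ...) on one line, values as JSON. move_arm: Moves the arm, as the interface text tells. Its arguments: {"type":"object","properties":{"motion":{"type":"array"},"newtons":{"type":"number"}},"required":["motion"]}

```bash
mkdir -p pics; cat > h.py <<'E'
import numpy as np,cv2,json
from workcell import manip,vision,order
from scipy.spatial.transform import Rotation as Ro
def snap(n,name):
    c=vision.camera(n); cv2.imwrite(f'pics/{name}.png',cv2.cvtColor(c['pixels'],cv2.COLOR_RGB2BGR))
    json.dump({k:np.array(c[k]).tolist() for k in('fx','fy','cx','cy','R','t')},open(f'{n}.json','w')); return c
def crop(name,out,x0,y0,x1,y1,s):
    i=cv2.imread(f'pics/{name}.png')[y0:y1,x0:x1]; cv2.imwrite(f'pics/{out}.png',cv2.resize(i,None,fx=s,fy=s,interpolation=cv2.INTER_CUBIC))
def ray(n,u,v,z):
    c=json.load(open(f'{n}.json'));R=np.array(c['R']);t=np.array(c['t'])
    d=R.T@np.array([(u-c['cx'])/c['fx'],(v-c['cy'])/c['fy'],1]);o=-R.T@t
    return o+d*(z-o[2])/d[2]
def proj(n,X):
    c=json.load(open(f'{n}.json'));p=np.array(c['R'])@np.array(X)+np.array(c['t'])
    return np.array([c['fx']*p[0]/p[2]+c['cx'],c['fy']*p[1]/p[2]+c['cy']])
E
python3 - <<'E'
from h import *
np.set_printoptions(precision=4,suppress=True)
for n in('top','scene'):
    c=snap(n,n+'0');print(c['fx'],-np.array(c['R']).T@c['t']);crop(n+'0',n+'0b',0,0,512,384,1.5625)
print(manip.get_obs())
E
```

```text
398.43911401374226 [ 0.3474 -0.0707  1.3331]
406.2986192015309 [ 1.4946 -0.688   0.9033]
{'clock': 0.1, 'joint_pos': array([-1.1346,  0.3328, -0.0647,  1.4609,  0.0216,  1.3499, -0.0885]), 'joint_velocities': array([-0.0012, -0.0004,  0.0011, -0.0005, -0.0007,  0.    , -0.0006]), 'tau': array([  0.0012, -62.6745,   0.0491, -39.2425,   0.0163,   0.0069,
         0.    ]), 'position': array([0.2766, 0.56  , 0.2004]), 'ee_rot': array([ 0.2274,  0.9738, -0.0006, -0.0001]), 'ft_force': array([0.5099, 0.5231, 0.046 ]), 'torque': array([ 0.0118, -0.0112,  0.0459]), 'grasp_force': 0.0, 'grip_width': 1.0024314685595939}
```

View pics/top0b.png

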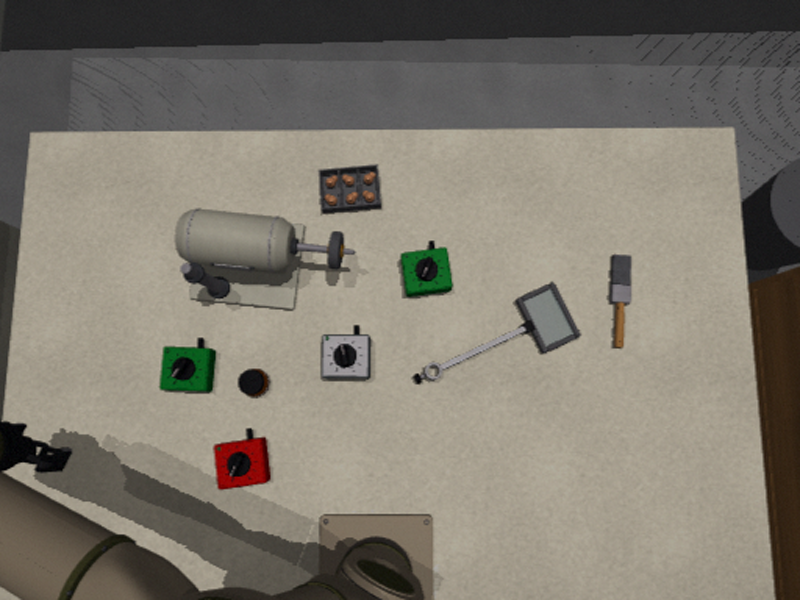

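View pics/scene0b.png

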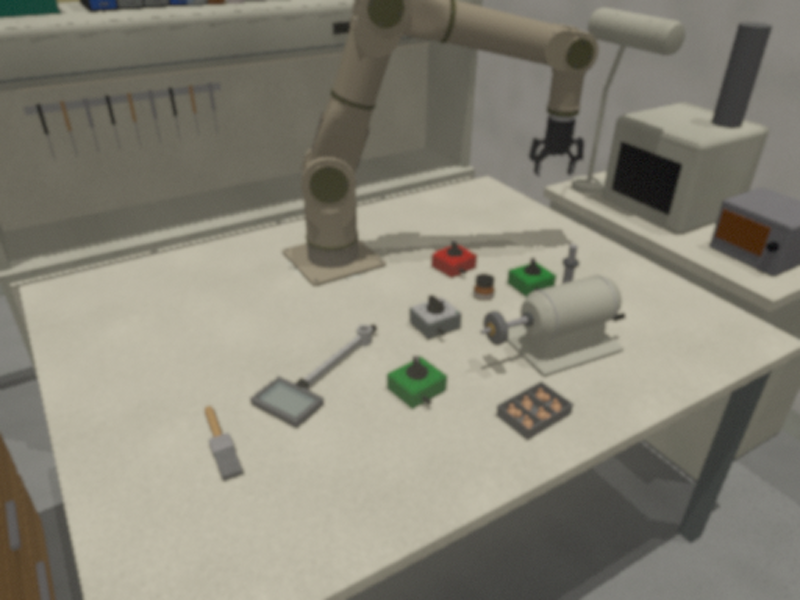

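The top view shows the grey control near (345,356) in the enlarged picture, the magnifier hub at (432,372), its lens at (547,318), the lathe post top at about (192,272) and the buff at (338,250). I'll enlarge these areas.

```bash
python3 - <<'E'
from h import *
i=cv2.imread('pics/top0.png')
def c(x0,y0,w,h,s): return cv2.resize(i[y0:y0+h,x0:x0+w],None,fx=s,fy=s,interpolation=cv2.INTER_CUBIC)
o=np.zeros((600,800,3),np.uint8)
o[:300,:400]=c(201,205,40,30,10)      # control
o[:300,400:]=c(260,177,114,60,3.5)[:300,:400] if 0 else cv2.copyMakeBorder(c(260,177,114,60,3.5),0,90,0,1,0)[:300,:400]
o[300:600,:600]=c(110,125,120,60,5)
cv2.imwrite('pics/comp.png',o)
E
```

```text
(no output)
```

View pics/comp.png

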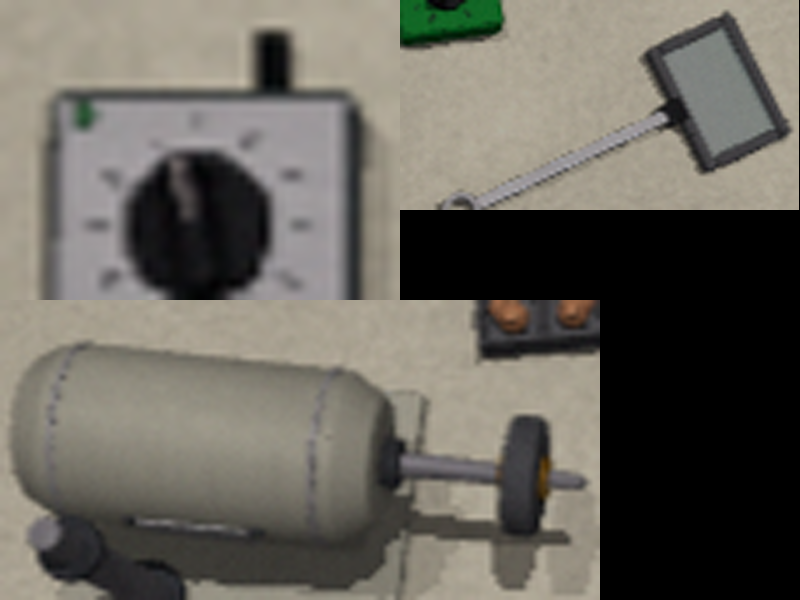

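```bash
cat > m.py <<'E'
from h import *
np.set_printoptions(precision=4,suppress=True)
P={'knob':(220.8,227.4,.059),'ptr':(218.5,221,.084),'ptr2':(219.8,226.5,.084),'hub':(276.5,237.4,.042),'lens':(350.6,203,.024),'post':(119,172,.22),'buff':(214.8,160,.153),
'boxTL':(206.7,214.3,.051),'boxTR':(236.4,214.3,.051)}
W={k:ray('top',*v) for k,v in P.items()}
for k in W: print(k,W[k],'scene px x1.5625',proj('scene',W[k])*1.5625)
d=W['lens']-W['hub'];print('mag',np.hypot(*d[:2]),np.arctan2(d[1],d[0]))
d=W['buff']-W['post'];print('lathe',np.hypot(*d[:2]),np.arctan2(d[1],d[0])-np.arctan2(-256,85))
d=W['ptr']-W['knob'];print('knob ang',np.arctan2(d[1],d[0]))
E
python3 m.py
python3 - <<'E'
from h import *
i=cv2.imread('pics/scene0.png')
def c(n,x0,y0,w,h,s): return cv2.resize(cv2.imread(f'pics/{n}0.png')[y0:y0+h,x0:x0+w],None,fx=s,fy=s,interpolation=cv2.INTER_CUBIC)
o=np.zeros((600,800,3),np.uint8)
o[:300,:400]=c('scene',255,182,50,38,8)[:300]
o[:300,400:]=c('scene',155,205,100,75,4)
o[300:,:400]=c('scene',300,150,100,75,4)
o[300:,400:]=c('top',262,222,40,30,10)
cv2.imwrite('pics/comp2.png',o)
E
```

```text
knob [0.4372 0.0627 0.059 ] scene px x1.5625 [434.1744 306.0823]
ptr [0.4555 0.0676 0.084 ] scene px x1.5625 [440.5633 300.3819]
ptr2 [0.4383 0.0632 0.084 ] scene px x1.5625 [435.0191 297.5461]
hub [ 0.4062 -0.1158  0.042 ] scene px x1.5625 [363.7733 326.9425]
lens [ 0.5202 -0.3616  0.024 ] scene px x1.5625 [286.2597 395.7361]
post [0.5846 0.3407 0.22  ] scene px x1.5625 [571.6712 244.7027]
buff [0.6355 0.0742 0.153 ] scene px x1.5625 [492.0943 311.4767]
boxTL [0.4801 0.1099 0.051 ] scene px x1.5625 [460.0757 311.7748]
boxTR [0.4801 0.0136 0.051 ] scene px x1.5625 [426.9241 323.263 ]
mag 0.2709073128442763 -1.1367730219728134
lathe 0.27134986575938613 -0.131885737465526
knob ang 0.2623942923384367
```

View pics/comp2.png

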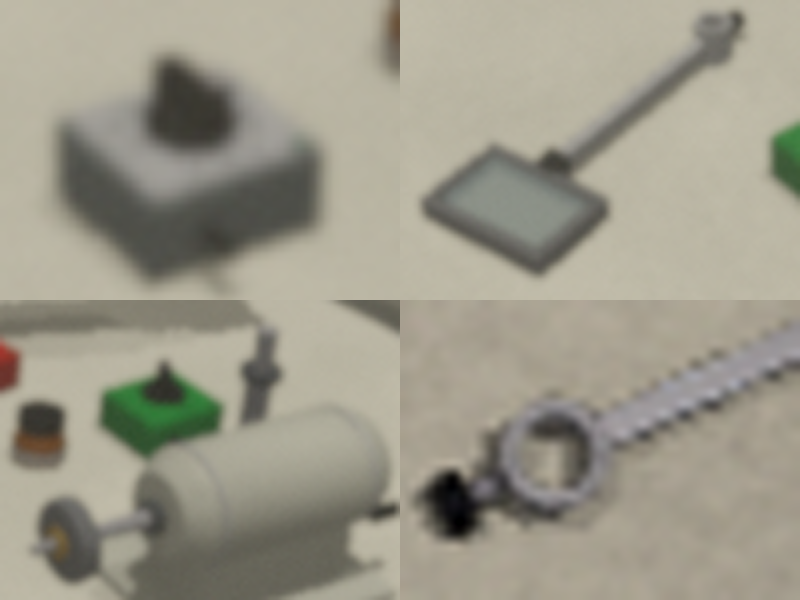

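The hub reads (277, 237.5), the post-top cross-check in the scene view agrees within about 1 px, and the hub–lens and post–buff distances (271 and 271 mm) match the given 270. The pointer is near 12 o'clock, so the knob is at about 2.37 rad.

```bash
sed -i "s/'hub':(276.5,237.4/'hub':(277,237.5/; s/^W=/W=/" m.py; python3 m.py | grep -E 'hub|mag'
cat > plan.py <<'E'
from h import *
import sys
np.set_printoptions(precision=4,suppress=True)
# usage: plan.py x y z yaw : units to shift (tool axes now) and turn
def plan(x,y,z,yaw,o=None):
    o=o or manip.get_obs();R=Ro.from_quat(o['ee_rot'])
    G=Ro.from_matrix(np.array([[np.cos(yaw),np.sin(yaw),0],[np.sin(yaw),-np.cos(yaw),0],[0,0,-1]]))
    d=np.array([x,y,z])-o['position']
    X=R.as_matrix()[:,0]
    print('pos',o['position'],'yaw',np.arctan2(X[1],X[0]),'t',o['clock'],'F',o['ft_force'],'grip',o['grip_width'],o['grasp_force'])
    print('q',o['joint_pos']);print('shift units now-axes',R.inv().apply(d)/.75,' goal-axes',G.inv().apply(d)/.75,' turn units',(R.inv()*G).as_rotvec()/(np.pi/4))
if __name__=='__main__': plan(*map(float,sys.argv[1:5]))
E
python3 plan.py .436 .0622 .2 .25
```

```text
hub [ 0.4059 -0.1174  0.042 ] scene px x1.5625 [363.1091 327.0747]
mag 0.2695849351000242 -1.1331890947818621
pos [0.2766 0.56   0.2004] yaw 2.682852450163198 t 0.1 F [0.5099 0.5231 0.046 ] grip 1.0024314685595939 0.0
q [-1.1346  0.3328 -0.0647  1.4609  0.0216  1.3499 -0.0885]
shift units now-axes [-0.4845 -0.501   0.0012]  goal-axes [0.0417 0.6957 0.0005]  turn units [-0.0007  0.0021  3.0976]
```

Emit:
move_arm(motion=[[[0,0,0],[0,0,0.155],1],[[0,0,0],[0,0,0.155],1],[[0,0,0],[0,0,0.155],1],[[0,0,0],[0,0,0.155],1],[[0,0,0],[0,0,0.155],1],[[0,0,0],[0,0,0.155],1],[[0,0,0],[0,0,0.155],1],[[0,0,0],[0,0,0.155],1],[[0,0,0],[0,0,0.155],1],[[0,0,0],[0,0,0.155],1],[[0,0,0],[0,0,0],1]])

```text
clock: 1.2
position: [0.2766, 0.5602, 0.2007]
ee_rot: [0.744, 0.668, -0.0, 0.0]
ft_force: [-0.8, -0.0, -0.2]
grip_width: 1.002
grasp_force: 0.0
```

```bash
python3 plan.py .436 .0622 .2 .25
```

```text
pos [0.2766 0.5602 0.2007] yaw 1.463646978096642 t 1.2 F [-0.7838 -0.0437 -0.1753] grip 1.0018026010216476 0.0
q [-1.2624  0.3292  0.0986  1.4684 -0.0326  1.3463 -1.269 ]
shift units now-axes [-0.6375  0.2823  0.0013]  goal-axes [0.0416 0.696  0.0009]  turn units [0.0004 0.0009 1.5453]
```

Emit:
move_arm(motion=[[[-0.053,0.0235,0],[0,0,0],1],[[-0.053,0.0235,0],[0,0,0],1],[[-0.053,0.0235,0],[0,0,0],1],[[-0.053,0.0235,0],[0,0,0],1],[[-0.053,0.0235,0],[0,0,0],1],[[-0.053,0.0235,0],[0,0,0],1],[[-0.053,0.0235,0],[0,0,0],1],[[-0.053,0.0235,0],[0,0,0],1],[[-0.053,0.0235,0],[0,0,0],1],[[-0.053,0.0235,0],[0,0,0],1],[[-0.053,0.0235,0],[0,0,0],1],[[-0.053,0.0235,0],[0,0,0],0.6]])

```text
clock: 2.4
position: [0.4371, 0.0619, 0.2012]
ee_rot: [0.742, 0.67, 0.0, -0.0]
ft_force: [1.0, 1.0, -0.1]
grip_width: 0.862
grasp_force: 0.0
```

Emit:
move_arm(motion=[[[0,0,0],[0,0,0.155],0.2],[[0,0,0],[0,0,0.155],0.2],[[0,0,0],[0,0,0.155],0.2],[[0,0,0],[0,0,0.155],0.2],[[0,0,0],[0,0,0.155],0.2],[[0,0,0],[0,0,0.155],0.2],[[0,0,0],[0,0,0.155],0.2],[[0,0,0],[0,0,0.155],0.2],[[0,0,0],[0,0,0.155],0.2],[[0,0,0],[0,0,0.155],0.2],[[0,0,0],[0,0,0],0.2]])

```text
clock: 3.5
position: [0.4368, 0.0637, 0.201]
ee_rot: [0.992, 0.124, -0.0, 0.0]
ft_force: [1.0, -0.3, -0.3]
grip_width: 0.603
grasp_force: 0.0
```

```bash
python3 plan.py .436 .0622 .061 .25; python3 -c "
from h import *
snap('scene','s1');crop('s1','s1b',215,130,345,228,6)"
```

```text
pos [0.4368 0.0637 0.201 ] yaw 0.24940471174295445 t 3.5 F [ 1.0001 -0.3337 -0.3464] grip 0.6030169366011139 0.0
q [-0.7188 -0.1099  0.4434  1.9361  0.0489  1.3052 -1.612 ]
shift units now-axes [-0.0016  0.0017  0.1867]  goal-axes [-0.0016  0.0017  0.1867]  turn units [ 0.0001  0.0001 -0.0008]
```

View pics/s1b.png

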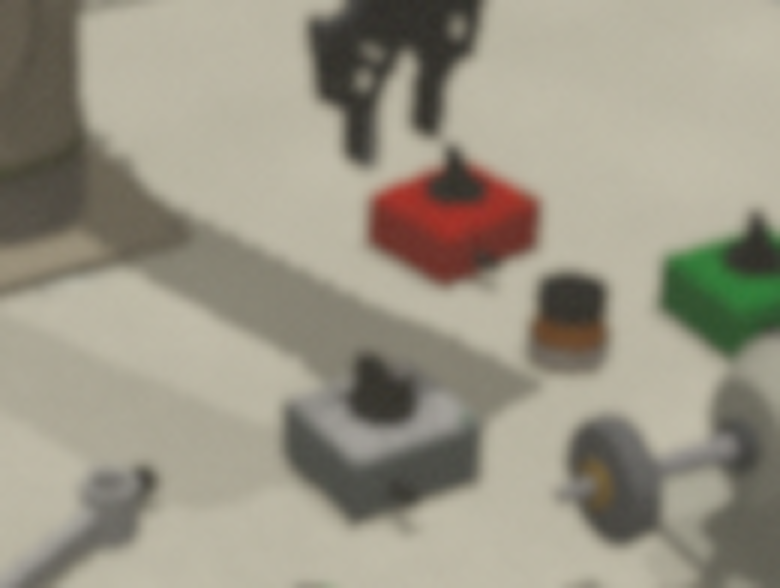

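The fingers are open to about 51 mm and stand above the grey box's knob, at roughly (380,150) against the knob at (380,385). I'll descend.

Emit:
move_arm(motion=[[[-0.0016,0.0017,0.05],[0,0,0],0.2],[[0,0,0.05],[0,0,0],0.2],[[0,0,0.04],[0,0,0],0.2],[[0,0,0.03],[0,0,0],0.2],[[0,0,0.0165],[0,0,0],0.2],[[0,0,0],[0,0,0],0.2]])

```text
clock: 4.15
position: [0.4352, 0.062, 0.0602]
ee_rot: [0.992, 0.125, -0.001, 0.0]
ft_force: [0.5, 0.7, 0.9]
grip_width: 0.601
grasp_force: 0.0
```

Emit:
move_arm(motion=[[[0,0,0],[0,0,0],-1],[[0,0,0],[0,0,0],-1],[[0,0,0],[0,0,0],-1],[[0,0,0],[0,0,0],-1],[[0,0,0],[0,0,0],-1],[[0,0,0],[0,0,0],-1],[[0,0,0],[0,0,0],-1],[[0,0,0],[0,0,0],-1]], newtons=30)

```text
clock: 4.95
position: [0.4361, 0.0623, 0.0612]
ee_rot: [0.992, 0.124, -0.0, -0.0]
ft_force: [0.6, 0.1, 0.2]
grip_width: -0.001
grasp_force: 0.0
```

```bash
python3 plan.py .436 .0622 .061 2.618
```

```text
pos [0.4361 0.0623 0.0612] yaw 0.248090260396296 t 4.95 F [0.5873 0.1135 0.1713] grip -0.0005436981728992086 0.0
q [-0.7053  0.0537  0.4757  2.1122 -0.0297  0.9819 -1.5365]
shift units now-axes [-0.0001  0.0001  0.0003]  goal-axes [ 0.     -0.0001  0.0003]  turn units [-0.0001 -0.0001 -3.0175]
```

The gripper shut on nothing, so I'll look.

```bash
python3 -c "
from h import *
snap('scene','s2');snap('top','t2')
o=np.zeros((600,800,3),np.uint8)
a=cv2.imread('pics/s2.png')[150:225,240:290];b=cv2.imread('pics/t2.png')[180:255,190:240]
o[:,:400]=cv2.resize(a,(400,600),interpolation=2);o[:,400:]=cv2.resize(b,(400,600),interpolation=2)
cv2.imwrite('pics/c2.png',o);print(proj('scene',[.436,.062,.06]),proj('top',[.436,.062,.06]))"
```

```text
[277.55998245 195.57169189] [220.96933768 227.75558851]
```

View pics/c2.png

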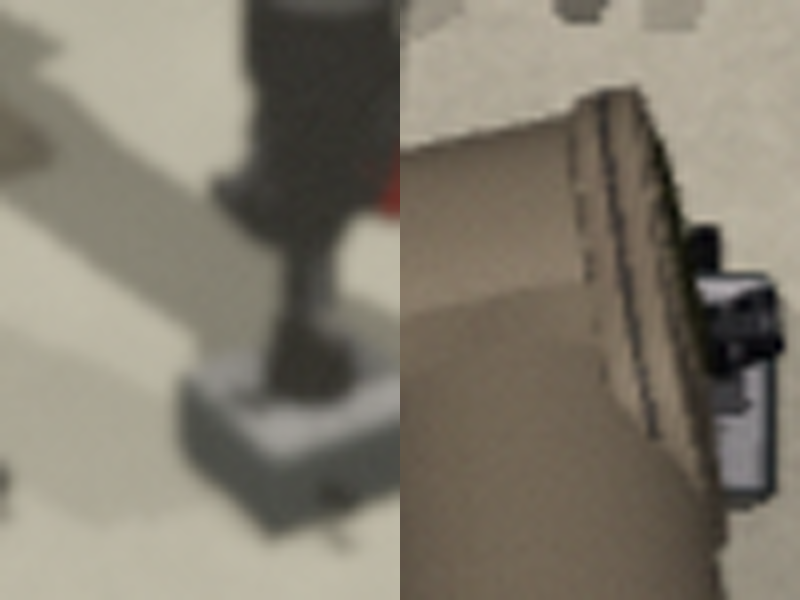

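```bash
python3 -c "
from h import *
print('start',proj('top',[.2766,.56,.2004]),proj('scene',[.2766,.56,.2004]),'s1',proj('scene',[.4368,.0637,.201]), proj('scene',[.4368+.006,.0637-.025,.207]), proj('scene',[.4368-.006,.0637+.025,.207]))
for z in(.06,.084,.12,.16): print(z,proj('scene',[.436,.062,z]))
o=manip.get_obs();print(o['torque'],o['grip_width'],o['grasp_force'])"
```

```text
start [ 37.86799711 281.10268243] [352.06826457 120.91785491] s1 [279.57867664 162.85521536] [274.785892   163.76347971] [284.40857147 159.05978769]
0.06 [277.55998245 195.57169189]
0.084 [277.80528855 190.24099848]
0.12 [278.18129565 182.07006995]
0.16 [278.61082707 172.73601591]
[-0.04604528 -0.03102613  0.01903947] 0.0029067834882705035 0.0
```

Emit:
move_arm(motion=[[[0,0,0],[0,0,0],-1],[[0,0,0],[0,0,-0.15],-1],[[0,0,0],[0,0,-0.15],-1],[[0,0,0],[0,0,-0.15],-1],[[0,0,0],[0,0,0],-1]], newtons=60)

```text
clock: 5.55
position: [0.4361, 0.0622, 0.0612]
ee_rot: [0.955, 0.297, -0.0, -0.0]
ft_force: [0.5, 0.3, 1.0]
grip_width: 0.002
grasp_force: 0.0
```

```bash
python3 -c "
from h import *
o=manip.get_obs();print(o['torque'],o['grip_width'],o['grasp_force'],o['ft_force'])
snap('scene','s3')
o=np.zeros((600,800,3),np.uint8)
for k,n in enumerate(('s2','s3')):
  a=cv2.imread(f'pics/{n}.png')[165:210,262:292];o[:,400*k:400*k+400]=cv2.resize(a,(400,600),interpolation=2)
o=np.clip(o*1.8,0,255).astype(np.uint8)
cv2.imwrite('pics/c3.png',o)"
```

```text
[ 0.00068997 -0.01037263  0.00255448] 0.00227368668081107 0.0 [0.5137512  0.3463922  1.00796531]
```

View pics/c3.png

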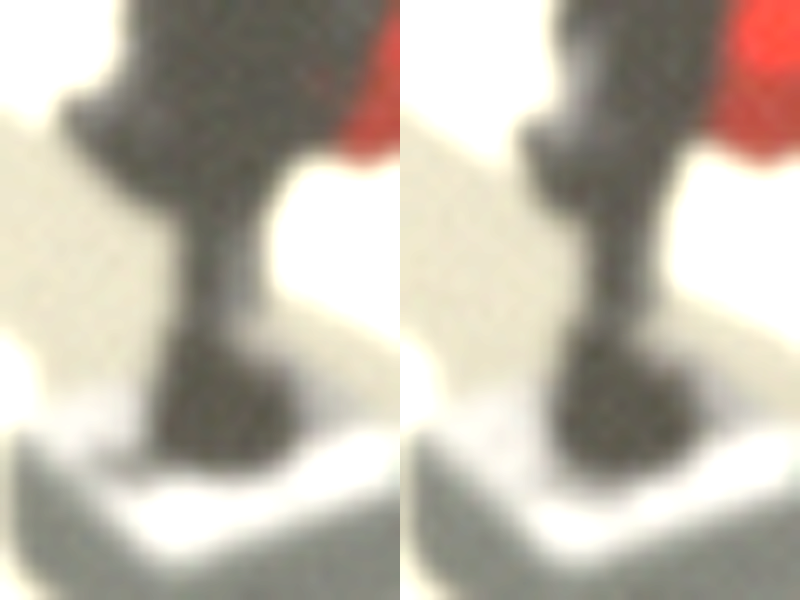

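The fingers shut without touching the bar. In both views the tips sit well above where the reported TCP puts them: about 7 px (~30 mm) in the view with the hand half open. I'll measure that offset by lowering the shut fingers gently onto the bar top, which is known to be at 84 mm.

Emit:
move_arm(motion=[[[0,0,0.004],[0,0,0],-1],[[0,0,0],[0,0,0],-1]])

```text
clock: 5.8
position: [0.4359, 0.0622, 0.0578]
ee_rot: [0.955, 0.295, -0.0, -0.0]
ft_force: [-0.1, 0.6, -0.1]
grip_width: 0.002
grasp_force: 0.0
```

Emit:
move_arm(motion=[[[0,0,0.004],[0,0,0],-1],[[0,0,0],[0,0,0],-1]])

```text
clock: 6.0
position: [0.4359, 0.0622, 0.0548]
ee_rot: [0.955, 0.296, -0.0, -0.0]
ft_force: [0.9, 0.8, -0.8]
grip_width: 0.001
grasp_force: 0.0
```

Emit:
move_arm(motion=[[[0,0,0.004],[0,0,0],-1],[[0,0,0],[0,0,0],-1]])

```text
clock: 6.2
position: [0.4365, 0.0624, 0.0534]
ee_rot: [0.955, 0.296, 0.0, -0.0]
ft_force: [-7.3, -2.0, 21.2]
grip_width: 0.004
grasp_force: 10.0
```

Contact came at a reported z of about 0.054, so the real tips are 30 mm above the reported TCP. I'll rise, turn back, open and descend with that correction.

Emit:
move_arm(motion=[[[0,0,-0.04],[0,0,0],-1],[[0,0,0],[0,0,0.15],0.2],[[0,0,0],[0,0,0.15],0.2],[[0,0,0],[0,0,0.15],0.2],[[0,0,0],[0,0,0],0.2],[[0,0,0],[0,0,0],0.2],[[0,0,0],[0,0,0],0.2],[[0,0,0],[0,0,0],0.2]], newtons=30)

```text
clock: 7.0
position: [0.4361, 0.0623, 0.0822]
ee_rot: [0.992, 0.124, -0.0, -0.0]
ft_force: [0.3, -0.6, 0.3]
grip_width: 0.598
grasp_force: 0.0
```

```bash
python3 plan.py .436 .0622 .031 .25
```

```text
pos [0.4361 0.0623 0.0822] yaw 0.24959464379464008 t 7.0 F [ 0.2887 -0.5871  0.324 ] grip 0.5977344267301667 0.0
q [-0.7033  0.0204  0.4672  2.0914 -0.0108  1.032  -1.5518]
shift units now-axes [-0.0001  0.      0.0682]  goal-axes [-0.0001  0.      0.0682]  turn units [-0.0001  0.     -0.0005]
```

Emit:
move_arm(motion=[[[0,0,0.03],[0,0,0],0.2],[[0,0,0.02],[0,0,0],0.2],[[0,0,0.018],[0,0,0],0.2],[[0,0,0],[0,0,0],-1],[[0,0,0],[0,0,0],-1],[[0,0,0],[0,0,0],-1],[[0,0,0],[0,0,0],-1],[[0,0,0],[0,0,0],-1],[[0,0,0],[0,0,0],-1]], newtons=30)

```text
clock: 7.9
position: [0.4359, 0.0634, 0.032]
ee_rot: [0.992, 0.124, 0.0, -0.001]
ft_force: [-4.1, 4.1, 2.4]
grip_width: 0.144
grasp_force: 32.5
```

Emit:
move_arm(motion=[[[0,0.001,0],[0,0,-0.15],-1],[[0,0,0],[0,0,-0.15],-1],[[0,0,0],[0,0,-0.15],-1],[[0,0,0],[0,0,-0.15],-1],[[0,0,0],[0,0,-0.15],-1],[[0,0,0],[0,0,-0.15],-1],[[0,0,0],[0,0,-0.15],-1],[[0,0,0],[0,0,-0.15],-1],[[0,0,0],[0,0,-0.15],-1],[[0,0,0],[0,0,-0.15],-1],[[0,0,0],[0,0,-0.15],-1],[[0,0,0],[0,0,-0.15],-1]])

```text
clock: 9.1
position: [0.4377, 0.0623, 0.0321]
ee_rot: [0.672, 0.74, 0.002, 0.001]
ft_force: [7.0, 2.7, -8.1]
grip_width: 0.141
grasp_force: 31.2
```

Emit:
move_arm(motion=[[[0,0,0],[0,0,-0.15],-1],[[0,0,0],[0,0,-0.15],-1],[[0,0,0],[0,0,-0.15],-1],[[0,0,0],[0,0,-0.15],-1],[[0,0,0],[0,0,-0.15],-1],[[0,0,0],[0,0,-0.15],-1],[[0,0,0],[0,0,-0.1],-1],[[0,0,0],[0,0,0],-1]])

```text
clock: 9.9
position: [0.4388, 0.0629, 0.0322]
ee_rot: [0.338, 0.941, 0.002, 0.002]
ft_force: [11.7, 6.6, -14.4]
grip_width: 0.143
grasp_force: 30.5
```

```bash
python3 plan.py .436 .0622 .031 2.618; python3 -c "
from h import *
print(manip.get_obs()['torque'])"
```

```text
pos [0.4388 0.0629 0.0322] yaw 2.451031357906383 t 9.9 F [ 11.7252   6.6226 -14.351 ] grip 0.14345308956948266 30.465639531612396
q [-0.5506  0.1055  0.3209  2.1289 -0.043   0.9071  0.6752]
shift units now-axes [ 0.0023 -0.0031  0.0015]  goal-axes [ 0.0028 -0.0026  0.0015]  turn units [ 0.0061  0.0044 -0.2126]
[ 1.17865363 -2.34053703  0.02311507]
```

Emit:
move_arm(motion=[[[-0.003,0.002,0],[0,0,-0.1],-1],[[0,0,0],[0,0,-0.07],-1],[[0,0,0],[0,0,0],-1]])

```text
clock: 10.2
position: [0.4389, 0.063, 0.032]
ee_rot: [0.275, 0.961, 0.001, -0.0]
ft_force: [-3.1, 6.8, 0.7]
grip_width: 0.148
grasp_force: 32.6
```

```bash
python3 plan.py .436 .0622 .031 2.618; python3 -c "
from h import *
print(manip.get_obs()['torque'])"
```

```text
pos [0.4389 0.063  0.032 ] yaw 2.5842768304652814 t 10.2 F [-3.0505  6.7746  0.7197] grip 0.1478094781650611 32.632439732551575
q [-0.5409  0.1105  0.3123  2.1236 -0.0454  0.9125  0.8109]
shift units now-axes [ 0.0027 -0.003   0.0014]  goal-axes [ 0.0028 -0.0029  0.0014]  turn units [ 0.0025 -0.0012 -0.0429]
[1.47630164 0.60287656 0.01769027]
```

Emit:
move_arm(motion=[[[0,0,0],[0,0,-0.06],-1],[[0,0,0],[0,0,-0.03],-1],[[0,0,0],[0,0,0],-1]])

```text
clock: 10.5
position: [0.4391, 0.0629, 0.0321]
ee_rot: [0.242, 0.97, 0.001, 0.0]
ft_force: [-2.1, 6.9, 0.1]
grip_width: 0.144
grasp_force: 42.4
```

```bash
python3 plan.py .436 .0622 .031 2.618; python3 -c "
from h import *
print(manip.get_obs()['torque'])"
```

```text
pos [0.4391 0.0629 0.0321] yaw 2.6522334884893 t 10.5 F [-2.0655  6.8976  0.0932] grip 0.14368237169108022 42.3969430361862
q [-0.5363  0.1104  0.308   2.1234 -0.0451  0.9122  0.8789]
shift units now-axes [ 0.0032 -0.0028  0.0015]  goal-axes [ 0.0031 -0.0029  0.0015]  turn units [ 0.0032 -0.0008  0.0436]
[ 1.47652069  0.44942624 -0.61234706]
```

The torque about z jumped to −0.6 N·m, so the knob is at its stop. I'll push a touch more, release, lift and look.

Emit:
move_arm(motion=[[[0,0,0],[0,0,-0.05],-1],[[0,0,0],[0,0,0],-1],[[0,0,0],[0,0,0],0.2],[[0,0,0],[0,0,0],0.2],[[0,0,0],[0,0,0],0.2],[[0,0,0],[0,0,0],0.2],[[0,0,0],[0,0,0],0.2]])

```text
clock: 11.2
position: [0.439, 0.0612, 0.0313]
ee_rot: [0.224, 0.975, 0.0, 0.0]
ft_force: [-0.4, -0.6, -1.0]
grip_width: 0.602
grasp_force: 0.0
```

Emit:
move_arm(motion=[[[0,0,-0.04],[0,0,0],0.2],[[0,0,-0.06],[0,0,0],0.2],[[0,0,-0.06],[0,0,0],1],[[0,0,-0.06],[0,0,0],1],[[0,0,0],[0,0,0],1]])

```text
clock: 11.7
position: [0.4419, 0.0619, 0.2021]
ee_rot: [0.224, 0.975, 0.003, 0.004]
ft_force: [0.8, -0.2, -1.1]
grip_width: 0.998
grasp_force: 0.0
```

```bash
python3 plan.py .482 -.2804 .20 2.008
```

```text
pos [0.4419 0.0619 0.2021] yaw 2.6903710514686776 t 11.7 F [ 0.8317 -0.203  -1.1195] grip 0.9980195145497821 0.0
q [-0.5536 -0.0922  0.2969  1.9252  0.027   1.2953  0.8546]
shift units now-axes [-0.2471 -0.3874  0.0017]  goal-axes [-0.4361 -0.1448  0.0028]  turn units [0.0112 0.0049 0.8688]
```

Emit:
move_arm(motion=[[[-0.0275,-0.043,0],[0,0,0],1],[[-0.0275,-0.043,0],[0,0,0],1],[[-0.0275,-0.043,0],[0,0,0],1],[[-0.0275,-0.043,0],[0,0,0],1],[[-0.0275,-0.043,0],[0,0,0],1],[[-0.0275,-0.043,0],[0,0,0],1],[[-0.0275,-0.043,0],[0,0,0],1],[[-0.0275,-0.043,0],[0,0,0],1],[[-0.0275,-0.043,0],[0,0,0],1]])

```text
clock: 12.6
position: [0.4795, -0.2824, 0.196]
ee_rot: [0.223, 0.975, -0.0, 0.0]
ft_force: [1.3, 0.1, 0.2]
grip_width: 0.995
grasp_force: 0.0
```

Emit:
move_arm(motion=[[[0,0,0],[0,0,0.145],1],[[0,0,0],[0,0,0.145],1],[[0,0,0],[0,0,0.145],0.2],[[0,0,0],[0,0,0.145],0.2],[[0,0,0],[0,0,0.145],0.2],[[0,0,0],[0,0,0.145],0.2],[[0,0,0],[0,0,0],0.2],[[0,0,0],[0,0,0],0.2]])

```text
clock: 13.4
position: [0.4795, -0.2808, 0.196]
ee_rot: [0.536, 0.844, -0.0, -0.0]
ft_force: [0.3, -0.4, 0.3]
grip_width: 0.603
grasp_force: 0.0
```

```bash
python3 plan.py .4823 -.2804 .04 2.008; python3 -c "
from h import *
snap('scene','s4');snap('top','t4')
o=np.zeros((600,800,3),np.uint8)
a=cv2.imread('pics/t4.png')[205:251,201:231];b=cv2.imread('pics/s4.png')[165:285,145:225]
o[:,:400]=cv2.resize(a,(400,600),interpolation=2);o[:,400:]=cv2.resize(b,(400,600),interpolation=2)
cv2.imwrite('pics/c4.png',o)"
```

```text
pos [ 0.4795 -0.2808  0.196 ] yaw 2.0108321484253753 t 13.4 F [ 0.2989 -0.411   0.3224] grip 0.6027704387585391 0.0
q [-0.2315  0.216   0.7875  1.6904 -0.158   1.3012  1.0267]
shift units now-axes [-0.0012  0.0037  0.2079]  goal-axes [-0.0011  0.0037  0.2079]  turn units [-0.0005 -0.0003  0.0036]
```

View pics/c4.png

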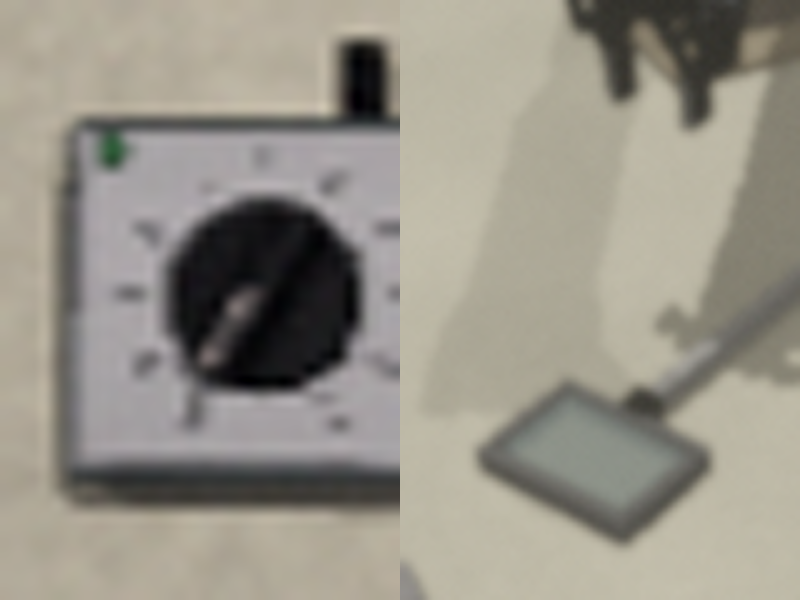

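The pointer now stands at the thick seven-o'clock mark (from (245,295) towards (195,410) in the left panel), so the knob is at zero. The fingers stand over the arm. I'll descend.

Emit:
move_arm(motion=[[[-0.001,0.0037,0.05],[0,0,0],0.2],[[0,0,0.06],[0,0,0],0.2],[[0,0,0.06],[0,0,0],0.2],[[0,0,0.05],[0,0,0],0.2],[[0,0,0.03],[0,0,0],0.2],[[0,0,0.02],[0,0,0],0.2],[[0,0,0.01],[0,0,0],0.2],[[0,0,0.006],[0,0,0],0.2],[[0,0,0],[0,0,0],0.2]])

```text
clock: 14.4
position: [0.4828, -0.2805, -0.0179]
ee_rot: [0.537, 0.844, 0.0, 0.0]
ft_force: [-0.2, -0.1, 0.5]
grip_width: 0.604
grasp_force: 0.0
```

```bash
python3 plan.py .4823 -.2804 -.024 2.008
```

```text
pos [ 0.4828 -0.2805 -0.0179] yaw 2.0077468794685442 t 14.4 F [-0.2383 -0.1468  0.4922] grip 0.6040065417277252 0.0
q [-0.1079  0.4925  0.6722  1.8824 -0.3862  0.8985  1.1884]
shift units now-axes [ 0.0005 -0.0005  0.0082]  goal-axes [ 0.0005 -0.0005  0.0082]  turn units [ 0.0008  0.0005 -0.0003]
```

Emit:
move_arm(motion=[[[0,0,0.008],[0,0,0],0.2],[[0,0,0],[0,0,0],-0.4],[[0,0,0],[0,0,0],-1],[[0,0,0],[0,0,0],-1],[[0,0,0],[0,0,0],-1],[[0,0,0],[0,0,0],-1],[[0,0,0],[0,0,0],-1],[[0,0,0],[0,0,0],-1]], newtons=40)

```text
clock: 15.2
position: [0.4827, -0.2805, -0.0239]
ee_rot: [0.537, 0.843, 0.0, 0.0]
ft_force: [-1.6, 1.1, 6.0]
grip_width: 0.129
grasp_force: 40.5
```

Emit:
move_arm(motion=[[[0,0,0],[0,0,0],-1],[[0,0,0],[0,0,0],-1],[[0,0,0],[0,0,0],-1],[[0,0,-0.01],[0,0,0],-1],[[0,0,-0.02],[0,0,0],-1],[[0,0,-0.03],[0,0,0],-1],[[0,0,0],[0,0,0],-1],[[0,0,0],[0,0,0],-1]], newtons=100)

```text
clock: 16.0
position: [0.4826, -0.2802, 0.021]
ee_rot: [0.537, 0.844, 0.0, 0.0]
ft_force: [-1.2, 0.2, -3.9]
grip_width: 0.119
grasp_force: 98.0
```

```bash
python3 plan.py .4823 -.2804 -.024 2.008; python3 -c "
from h import *
print(manip.get_obs()['torque'],manip.get_obs()['ft_force'])
snap('scene','s5');snap('top','t5')
o=np.zeros((600,800,3),np.uint8)
a=cv2.imread('pics/s5.png')[165:285,145:265];b=cv2.imread('pics/t5.png')[170:260,260:380]
o[:400,:400]=cv2.resize(a,(400,400),interpolation=2);o[:300,400:]=cv2.resize(b,(400,300),interpolation=2)
cv2.imwrite('pics/c5.png',o[:400])"
```

```text
pos [ 0.4826 -0.2802  0.021 ] yaw 2.0075427375613395 t 16.0 F [-1.1778  0.2498 -3.8761] grip 0.11949988764845751 97.97873497009277
q [-0.1406  0.4324  0.7082  1.8633 -0.338   0.9679  1.1536]
shift units now-axes [-0.     -0.0005  0.06  ]  goal-axes [-0.0001 -0.0004  0.06  ]  turn units [ 0.0012  0.0003 -0.0006]
[-0.01646757 -0.01380982  0.03661141] [-1.17783663  0.24978083 -3.87611272]
```

View pics/c5.png

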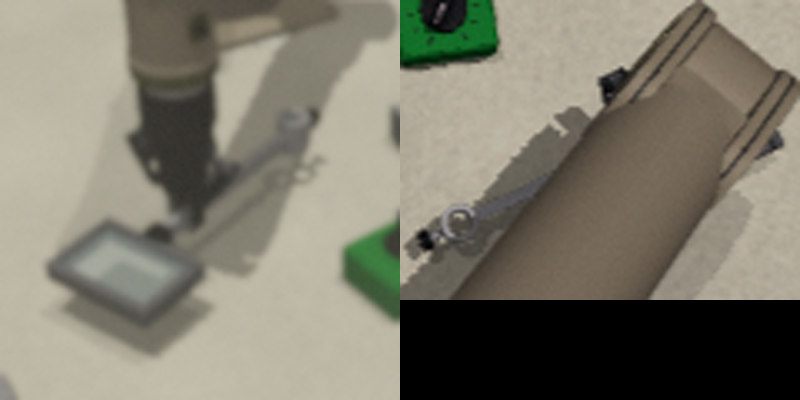

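The magnifier hangs level. Its load is 3.9 N, the moment is near zero, and the hub and lens are both clear of the bench. Next I'll lift it higher.

Emit:
move_arm(motion=[[[0,0,-0.02],[0,0,0],-1],[[0,0,-0.035],[0,0,0],-1],[[0,0,-0.04],[0,0,0],-1],[[0,0,-0.04],[0,0,0],-1],[[0,0,-0.04],[0,0,0],-1],[[0,0,-0.04],[0,0,0],-1],[[0,0,-0.04],[0,0,0],-1],[[0,0,-0.035],[0,0,0],-1],[[0,0,-0.02],[0,0,0],-1],[[0,0,-0.01],[0,0,0],-1],[[0,0,0],[0,0,0],-1]])

```text
clock: 17.2
position: [0.4824, -0.2805, 0.2609]
ee_rot: [0.537, 0.843, 0.0, 0.0]
ft_force: [0.3, -0.5, -6.0]
grip_width: 0.122
grasp_force: 98.0
```

```bash
python3 plan.py .6184 .1639 .26 1.76
```

```text
pos [ 0.4824 -0.2805  0.2609] yaw 2.0072709728953972 t 17.2 F [ 0.3118 -0.4735 -5.9593] grip 0.1218624592419952 98.00107598304749
q [-0.2533  0.1834  0.8078  1.5841 -0.1336  1.431   1.0012]
shift units now-axes [0.4603 0.4148 0.0012]  goal-axes [0.5478 0.2895 0.0012]  turn units [0.0003 0.0001 0.3148]
```

Emit:
move_arm(motion=[[[0,0,0],[0,0,0.04],-1],[[0,0,0],[0,0,0.07],-1],[[0,0,0],[0,0,0.095],-1],[[0,0,0],[0,0,0.07],-1],[[0,0,0],[0,0,0.04],-1],[[0.01,0.005,0],[0,0,0],-1],[[0.02,0.0105,0],[0,0,0],-1],[[0.03,0.016,0],[0,0,0],-1],[[0.03,0.016,0],[0,0,0],-1],[[0.03,0.016,0],[0,0,0],-1],[[0.03,0.016,0],[0,0,0],-1],[[0.03,0.016,0],[0,0,0],-1]])

```text
clock: 18.4
position: [0.5272, -0.1325, 0.2598]
ee_rot: [0.637, 0.771, -0.0, -0.001]
ft_force: [0.4, -1.1, -4.3]
grip_width: 0.12
grasp_force: 97.9
```

Emit:
move_arm(motion=[[[0.03,0.016,0],[0,0,0],-1],[[0.03,0.016,0],[0,0,0],-1],[[0.03,0.016,0],[0,0,0],-1],[[0.03,0.016,0],[0,0,0],-1],[[0.03,0.016,0],[0,0,0],-1],[[0.03,0.016,0],[0,0,0],-1],[[0.03,0.016,0],[0,0,0],-1],[[0.03,0.016,0],[0,0,0],-1],[[0.03,0.016,0],[0,0,0],-1],[[0.03,0.016,0],[0,0,0],-1],[[0.02,0.0105,0],[0,0,0],-1],[[0.01,0.005,0],[0,0,0],-1]])

```text
clock: 19.6
position: [0.6097, 0.1357, 0.2596]
ee_rot: [0.636, 0.772, -0.001, -0.001]
ft_force: [-0.3, -0.4, -4.6]
grip_width: 0.117
grasp_force: 97.9
```

```bash
python3 plan.py .6184 .1639 .221 1.76
```

```text
pos [0.6097 0.1357 0.2596] yaw 1.762867668549075 t 19.6 F [-0.2785 -0.4195 -4.6345] grip 0.11721119381250791 97.93812274932861
q [-0.7282  0.3367  0.5766  1.3955 -0.1821  1.4642  0.0342]
shift units now-axes [0.0347 0.0186 0.0514]  goal-axes [0.0347 0.0184 0.0514]  turn units [-0.0021 -0.      0.0037]
```

Emit:
move_arm(motion=[[[0.016,0.009,0],[0,0,0.003],-1],[[0.014,0.0075,0],[0,0,0],-1],[[0.004,0.002,0.01],[0,0,0],-1],[[0,0,0.015],[0,0,0],-1],[[0,0,0.015],[0,0,0],-1],[[0,0,0.01],[0,0,0],-1],[[0,0,0],[0,0,0],-1],[[0,0,0],[0,0,0],-1]])

```text
clock: 20.4
position: [0.6189, 0.1608, 0.2233]
ee_rot: [0.638, 0.77, 0.0, -0.0]
ft_force: [-0.5, 0.6, -3.4]
grip_width: 0.119
grasp_force: 98.0
```

```bash
python3 plan.py .6184 .1639 .221 1.76;  python3 -c "
from h import *
snap('scene','s6');snap('top','t6')
o=np.zeros((600,800,3),np.uint8)
a=cv2.imread('pics/s6.png')[110:230,290:410];b=cv2.imread('pics/t6.png')[130:220,90:230]
o[:500,:450]=cv2.resize(a,(450,450),interpolation=2) if 0 else 0
o=np.zeros((600,800,3),np.uint8)
o[:400,:400]=cv2.resize(a,(400,400),interpolation=2)
c=cv2.imread('pics/t6.png')[145:195,95:145];o[:400,400:]=cv2.resize(c,(400,400),interpolation=2)
b=cv2.imread('pics/t6.png')[125:205,90:250];o[400:,:400]=cv2.resize(b,(400,200),interpolation=2)
d=cv2.imread('pics/s6.png')[130:170,340:420];o[400:,400:]=cv2.resize(d,(400,200),interpolation=2)
cv2.imwrite('pics/c6.png',o)"
```

```text
pos [0.6189 0.1608 0.2233] yaw 1.7571171805225299 t 20.4 F [-0.4969  0.6284 -3.3597] grip 0.11852277128636063 98.0403220653534
q [-0.7417  0.384   0.5612  1.4131 -0.2038  1.4023  0.007 ]
shift units now-axes [0.0042 0.     0.0031]  goal-axes [0.0042 0.0001 0.0031]  turn units [ 0.0001 -0.0001 -0.0037]
```

View pics/c6.png

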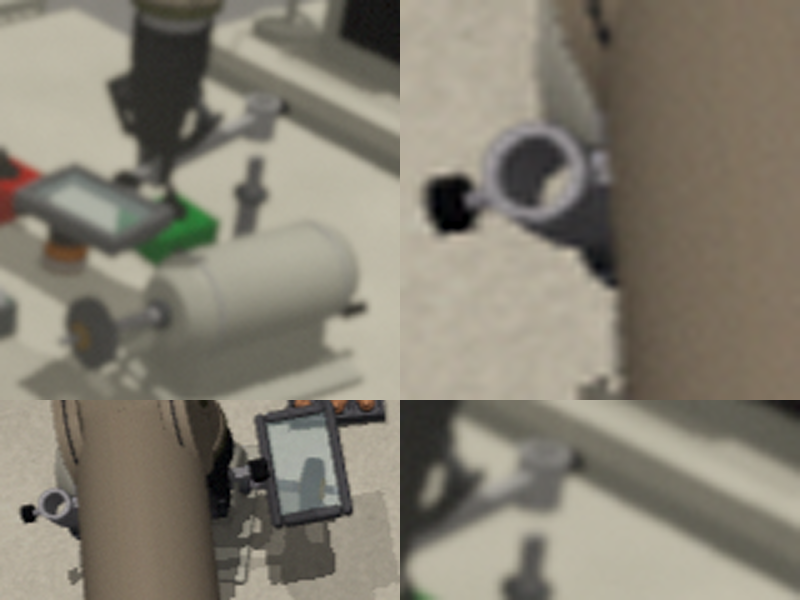

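The picture shows the hub ring at (111.9,166.2) in the top view and (368.9,140.6) in the scene view, above the post top at (367,158). The lens is over the buff. I'll triangulate.

```bash
python3 -c "
from h import *
np.set_printoptions(precision=4,suppress=True)
from scipy.optimize import least_squares as L
def tri(a,b):
    r=L(lambda X:np.r_[proj('top',X)-a,proj('scene',X)-b],[.6,.2,.25]);return r.x,r.fun
print('hubtop',tri((111.9,166.25),(368.9,140.6)),ray('top',111.9,166.25,.289))
print('lenstop',tri((211.2,150.6),(319.7,171.8)),ray('top',211.2,150.6,.271))
print('post',tri((119,172),(366.2,158)),ray('top',119,172,.22))
print('pred hub',proj('scene',[.585,.338,.289]),'post',proj('scene',[.5846,.3407,.22]),'hub under',proj('scene',[.585,.338,.247]))"
```

```text
hubtop (array([0.5871, 0.3374, 0.2852]), array([-0.1874, -0.1532, -0.3031,  0.0952])) [0.5858 0.3353 0.289 ]
lenstop (array([0.6382, 0.0742, 0.2593]), array([-0.9153, -0.6327, -1.2542,  0.2403])) [0.6332 0.0701 0.271 ]
post (array([0.5857, 0.3427, 0.2144]), array([ 0.0304,  0.0243,  0.0473, -0.0141])) [0.5846 0.3407 0.22  ]
pred hub [368.4838 139.4419] post [365.8714 156.6097] hub under [366.5892 150.1336]
```

```bash
python3 -c "
from h import *
np.set_printoptions(precision=1,suppress=True)
hub=np.array([.586,.3362,.247]);y=1.757-np.pi
for pit in (-.04,0,.04):
  R=Ro.from_euler('ZY',[y,pit]).as_matrix(); b=hub+Ro.from_euler('Z',y).as_matrix()@[.18,0,.021]
  print(pit,'pos=lens down')
  for P in [(.225,-.065),(.225,.065),(.315,.065),(.315,-.065)]:
    print([((proj('scene',b+R@[P[0]-.18,P[1],z-.021])-[290,110])*400/120) for z in (.002,.026)])
  print('hubtop',(proj('scene',b+R@[-.18,0,.021])-[290,110])*400/120)
"; python3 plan.py .6184 .1655 .221 1.76
```

```text
-0.04 pos=lens down
[array([ 69.7, 175.5]), array([ 72.3, 154. ])]
[array([172.6, 224.9]), array([176.4, 202.6])]
[array([111.5, 254.5]), array([114.9, 231.5])]
[array([  8.2, 201.3]), array([ 10.4, 179.2])]
hubtop [260.3 104.9]
0 pos=lens down
[array([ 70. , 176.8]), array([ 72. , 155.7])]
[array([172.8, 226.3]), array([176. , 204.3])]
[array([111.4, 259.3]), array([114.1, 236.8])]
[array([  8.4, 205.9]), array([  9.8, 184.3])]
hubtop [261.   98.9]
0.04 pos=lens down
[array([ 70.4, 178.1]), array([ 71.7, 157.3])]
[array([173.1, 227.6]), array([175.6, 206. ])]
[array([111.4, 263.9]), array([113.4, 241.9])]
[array([  8.6, 210.4]), array([  9.4, 189.2])]
hubtop [261.6  92.9]
pos [0.6192 0.161  0.2239] yaw 1.75736927227802 t 20.5 F [ 0.9359  1.3762 -4.2059] grip 0.11727708738266904 98.03950667381287
q [-0.7418  0.3837  0.5612  1.4124 -0.2038  1.4023  0.007 ]
shift units now-axes [ 0.0061 -0.      0.0038]  goal-axes [0.0061 0.     0.0038]  turn units [ 0.0013 -0.0003 -0.0033]
```

Model corners for a level frame match the readings, so the magnifier is level. The hub needs about 5 mm in +y and about 2.5 mm down.

Emit:
move_arm(motion=[[[0.0035,0.0003,0.002],[0,0,0],-1],[[0.0032,0.0003,0.0015],[0,0,0],-1],[[0,0,0],[0,0,0],-1],[[0,0,0],[0,0,0],-1],[[0,0,0],[0,0,0],-1]])

```text
clock: 21.0
position: [0.6185, 0.1661, 0.2207]
ee_rot: [0.638, 0.77, 0.0, 0.0]
ft_force: [-0.0, 0.4, -4.2]
grip_width: 0.119
grasp_force: 98.0
```

```bash
python3 plan.py .6182 .1658 .221 1.757; python3 -c "
from h import *
np.set_printoptions(precision=4,suppress=True)
a=cv2.cvtColor(cv2.imread('pics/t6.png'),6)
c=snap('top','t7');b=cv2.cvtColor(c['pixels'],7)
T=a[155:177,104:119]
r=cv2.matchTemplate(b[145:190,95:125],T,cv2.TM_CCOEFF_NORMED);_,m,_,p=cv2.minMaxLoc(r)
# subpixel
x,y=p;sx=(r[y,x-1]-r[y,x+1])/(2*(r[y,x-1]+r[y,x+1]-2*r[y,x]));sy=(r[y-1,x]-r[y+1,x])/(2*(r[y-1,x]+r[y+1,x]-2*r[y,x]))
u=111.9+95+x+sx-104;v=166.25+145+y+sy-155
print(m,u,v,ray('top',u,v,.287),manip.get_obs()['torque'])"
```

```text
pos [0.6185 0.1661 0.2207] yaw 1.757499548831049 t 21.0 F [-0.0163  0.3511 -4.2224] grip 0.11867079895153654 98.03869128227234
q [-0.7475  0.3871  0.5588  1.4145 -0.2045  1.3977 -0.0003]
shift units now-axes [-0.0003 -0.0005 -0.0005]  goal-axes [-0.0003 -0.0005 -0.0005]  turn units [0.0002 0.0001 0.0006]
0.9182532429695129 110.59227 166.53226 [0.5855 0.3396 0.287 ] [-0.0186  0.0802  0.0206]
```

```bash
python3 -c "
from h import *
print(order.hand_in())"
```

```text
the job is handed in; nothing more can be done
None
```

The job is handed in: the speed knob is back at its zero stop, and the arm is holding the magnifier still and level, with its hub within about 2 mm of straight above the post, about 25 mm clear of its top, and the lens over the buff; the hand-in gave no verdict.

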